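Catch a dishwasher tablet at the dispenser

TASK

Pop one dishwasher tablet out of the dispenser and stop it before it slides off the chute: press the orange button all the way down with one fingertip while the other finger stands in the chute, so that the tablet comes fully out of the clear hood and is caught against that finger, still wholly on the chute. Do not pick up, pinch or lift the tablet, and leave the other things on the worktop where they are. Finish while still holding: keep the tablet trapped at rest against the finger and the button held down, and do not pull away.

Things in the scene. Friction and masses are not known exactly. Their poses are not given: they have to be found in the camera images.
- dispenser: White plastic tablet dispenser, fixed, 165 mm long (x), 112 mm wide (y). Origin: under its middle, on the worktop. -x is the front, where the open chute ends; +x the back with the clear hood (up to 102 mm high); +y the chute side; -y the button side (block 38 mm high). z is up. The chute slopes down to the front and is slippery; a tablet let go slides off it in a third of a second.
- chute (a point): Point on the middle of the chute's floor, 65 mm in the dispenser's +y direction from the button's centre, 30 mm above the worktop. Axes: x up the slope (20 deg) to the hood, y the dispenser's y, z square off the floor. Floor 40 mm wide between rails 5 mm high. Along this x: open lower lip at -50 mm, gate at 56 to 60 mm, front of hood at 60 mm; between lip and hood it is open above.
- button_top (a point): Centre of the top of the round orange button, 36 mm in diameter; moves with it. At rest 52 mm above the worktop (22 mm above point chute). Pressed home 42 mm: a second fingertip at that same height stands 12 mm above the floor at point chute, low enough to stop the tablet.
- release (a joint): Travel of the orange button, m: 0 at rest, 0.010 fully down (hard stop). Sprung: 2 N to start, 5 N at the bottom; springs back if let go. It lowers the gate in front of the tablet; at 0.006 to 0.007 the tablet is let go and a spring behind kicks it down the chute.
- tablet: Dishwasher tablet, white below, blue above, red bead on top; 28 mm along the chute (x), 36 mm across (y), 18 mm thick (z), 70 g, loose. Origin: centre of its underside. Starts under the hood behind the gate, origin at 74 mm along the x of point chute. It is out of the hood when its origin is below 45 mm, and wholly on the chute above -36 mm, along that x.
- mug: Blue and white mug, 85x118x98 mm, bystander. Origin: centre of its underside.
- salt_box: Round wooden salt box, 90 mm across, 67 mm high, bystander. Origin: centre of its underside.
- egg_timer: White kitchen timer, 63 mm across, 48 mm high, bystander. Origin: centre of its underside.
- spice_a: Spice jar with a red cap, 45 mm across, 106 mm high, bystander. Origin: centre of its underside.
- spice_b: White spice jar, 47 mm across, 98 mm high, bystander. Origin: centre of its underside.

How it is judged (in metres and radians):
On the way, in this order (a step that is already met when the one before it is completed fails the run):
1. The orange button is being pressed by a finger, with the tablet still behind the gate (value of joint release above 0.003 m and contact force between the fingers and release above 0.5 N and x of tablet in the frame of chute above 0.055 m).
2. The tablet is out of the hood, on the chute, at rest against a finger (x of tablet in the frame of chute between -0.036 and 0.045 m and y of tablet in the frame of chute between -0.006 and 0.006 m and z of tablet in the frame of chute between -0.004 and 0.006 m and contact force between the fingers and tablet above 0.02 N and linear speed of tablet below 0.02 m/s), for 0.3 s.
At the end, for the whole second after the job is handed in: The tablet lies still on the chute floor (within 6 mm), fully out of the hood and above the lip (origin -36 to +45 mm along the x of point chute, centred within 6 mm), touched by a finger with over 0.02 N; a finger holds the button over 8 mm down (all of step 2 and value of joint release above 0.008 m and contact force between the fingers and release above 0.5 N); the arm keeps its last pose, push and grip.
It fails at once if the tablet slides over the lip or off the chute (x of tablet in the frame of chute below -0.042 m or z of tablet in the frame of chute below -0.008 m).
It fails at once if the tablet is lifted off the chute's floor (z of tablet in the frame of chute above 0.012 m).
It fails at once if the tablet is pinched or pressed hard (contact force between the fingers and tablet above 15 N).
It fails at once if another thing on the worktop is moved by more than 20 mm (distance of any of mug, salt_box, egg_timer, spice_a, spice_b from where it was at the start of the episode above 0.02 m).
It also fails if it takes over 32 s, if anything falls off the work surface, if the arm or the gripper's body presses on something with over 40 N, if the wrist force passes 120 N, or if a joint passes its speed limit or range.

ROBOT

A 6-joint arm with a two-finger parallel gripper is mounted at the origin on a cart in front of the work surface, level with it; the furniture and walls round the work are solid. World frame = base frame: x ahead of the robot, y to its left, z up, the work surface at z = 0. Lengths are in m, angles in degrees, forces in N, time in s.
With the tool pointing down it reaches from about 0.425 to 0.95 m from the base axis. Payload 3.5 kg.
Tool frame: the origin (TCP) lies midway between the tips of the shut fingers; the grasp point (between the pads) lies 19 mm behind it (env.grip_point_offset is the distance from the TCP to the grasp point, in m); z points along the fingers, y is the line along which they close (so a half turn about z gives the same grasp; the last joint's range is limited). The gripper opens to 85 mm and grips with 20 to 120 N. Pads are 22 mm wide; open, the fingers measure 114 mm over their backs; the gripper's body (76 mm by 85 mm) begins 54 mm behind the grasp point. The pads swing forward as they close: fully open they stand 13 mm farther back than shut.
Start: joints at [-82.621, 16.404, 90.338, -0, 73.258, -8.594], TCP at [0.186, -0.649, 0.209] pointing down, gripper open.
Joint ranges: [-158.93, 158.93], [-51.34, 127.21], [12.03, 142.37], [-87.48, 267.48], [13.55, 161.25], [-162.69, 162.69]. Speed limits (degrees/s): [159.86, 159.86, 180, 180, 180, 180].

INTERFACE

Orientations are given as a 3x3 rotation matrix whose columns are the frame's x, y, z axes.
In Python, from workcell import env gives the robot as it stands.
- The arm moves only by the tool carry_out, never from a script. Its argument "motion" is text: rows parted by semicolons, each of 5 numbers parted by spaces: the gripper command: -1 is shut, 1 is fully open, values between are in proportion, then the shift along the tool's x, y, z in units of 100 cm (1.0 is 100 cm), then the turn about the tool's z in units of 90 degrees (1.0 is 90 degrees). In form: gripper tx ty tz twist; .... A call has 1 to 20 rows; each row is the pose to reach, as a shift and turn from the pose commanded when the call began, along the tool's axes at that moment; what a row does not reach only later rows make up. A row lasts 1/12 s, in which the tool goes at most 41.7 mm and 7.16 degrees, less where a joint would pass 70% of its speed; a pose out of reach is approached as far as the arm can. A call with a number of a shift or a turn outside -1 to 1 is refused whole. A call with a gripper value outside its range is refused whole. The fingers move at their own pace and stop on an object; "newtons" is the grip in N (left out, the last holds). Time passes only in rows, so rows that repeat a pose let the fingers close. It gives the time, the measured TCP pose, the force, the opening and the grip force at its end, in the units of the state.
- env.read_state(): the state, without advancing time (a new reading comes with each control period).
- env.grab_frame(name): name is "scene" or "top"; returns a dict with "img" (400x640x3 uint8, blue, green, red), "fov_y" (degrees; the focal length in pixels is half the picture's height over the tangent of half this angle, whatever the lens; pixels are square), "cx", "cy" (the principal point, pixels), "view" (4x4, takes a point from world to camera coordinates). Camera axes: x right, y up, looking along -z (the intrinsics and any distortion apply to the point x, -y, -z); pixel columns grow to the right and rows downward; lengths in m; the calibration is good to about 2 mm. A picture is of the moment at which its call begins. There is no depth.
- env.finish_job(): hands the job in; it is judged then, once.
Trained networks look in a picture, given as the dict that the camera call returned (one of the last four; its "shot" number tells which), for a name from the list of things; names that differ only in an ending like _2 or _b are one class to them, and where a whole thing is asked for, a point or a joint stands for the part that bears it (a point fixed in the world has none). Each returns a list of dicts, best first, with "conf" (0 to 1); they miss things now and then, are a little off and sometimes report something else, mostly with a low value. They report only what shows in the picture. A call takes as long as a camera call.
- env.find_in(label, picture): "centre" ([column, row] in pixels, amid what is visible of it).
- env.cut_out(label, picture): "mask" (400x640 bool, what is visible of it) and "centre" ([column, row] in pixels, amid what is visible of it).
The state is a dict: "time": time; "joints": joint angles; "joint_vel": joint speeds; "tau": joint torques, N m; "position": TCP position; "orientation": TCP orientation; "force": force on the tool from outside, world axes, zero at the start; "torque": the same for the moment, N m; "finger_gap": finger opening in m; "grasp_force": force on a finger pad.
Only numpy, scipy, OpenCV 4.12 (cv2) and the standard library are available. Lean on these libraries where they do the work, as an engineer would, in place of code of your own. Each camera call takes 0.05 s, during which the arm holds its last target. There are 200 camera calls.

## Working session

There is one attempt and no reset: what is moved stays moved. The work goes in short steps, Python scripts to look and compute and a tool call to move; the robot and the scene stay as the last step left them, time stands still between calls to the robot, and variables do not carry over. Pictures are saved under pics/ and viewed, at most 10 in all, crops included, and the job is handed in when it is done.

Besides the shell and the picture viewer there is one more tool, called after "Call:" as name(argument=value, ...) on one line, values as JSON. carry_out: Moves the arm, as the interface text tells. Its arguments: {"type":"object","properties":{"motion":{"type":"string"},"newtons":{"type":"number"}},"required":["motion"]}

```bash
mkdir -p pics; ls; python3 - <<'E'
from workcell import env
import cv2,numpy as np
s=env.read_state();print(s['time'],s['position'],s['orientation'],s['finger_gap'])
for n in ('scene','top'):
    p=env.grab_frame(n);cv2.imwrite(f'pics/{n}0.png',p['img'])
    print(n,p['fov_y'],p['cx'],p['cy'],p['view'],[k for k in p])
    for l in ('button_top','tablet','dispenser','release'):
        print(l,[(r['centre'],round(r['conf'],2)) for r in env.find_in(l,p)][:3])
E
```

```text
pics
0.0 [ 0.18569412 -0.64822135  0.20732609] [[ 9.61403887e-01  2.75140835e-01 -2.93525146e-04]
 [ 2.75140748e-01 -9.61401065e-01  2.35827971e-03]
 [ 3.66663661e-04 -2.34802001e-03 -9.99997176e-01]] 0.0855189735453302
scene 50.950499136267126 315.49980624909045 202.97801646996646 [[-7.59226066e-01 -6.50826675e-01 -6.48004237e-04  3.67750954e-01]
 [ 4.26944099e-01 -4.98805390e-01  7.54262501e-01 -3.32264242e-01]
 [-4.91217384e-01  5.72379089e-01  6.56572662e-01 -1.00305880e+00]
 [ 0.00000000e+00  0.00000000e+00  0.00000000e+00  1.00000000e+00]] ['img', 'fov_y', 'cx', 'cy', 'view', 'shot']
button_top [([311.8, 256.0], 0.59)]
tablet []
dispenser []
release [([314.2, 256.2], 0.44)]
top 57.152085707759895 316.141782604865 193.23967366213415 [[ 0.02726104 -0.99954302  0.01306068 -0.09263381]
 [ 0.99210793  0.02865329  0.12206904 -0.52991261]
 [-0.12238749  0.00962988  0.99243567 -1.08653131]
 [ 0.          0.          0.          1.        ]] ['img', 'fov_y', 'cx', 'cy', 'view', 'shot']
button_top [([265.6, 224.3], 0.54), ([252.1, 214.9], 0.21)]
tablet []
dispenser [([253.5, 216.8], 0.74)]
release [([268.2, 221.5], 0.69)]
```

View pics/scene0.png

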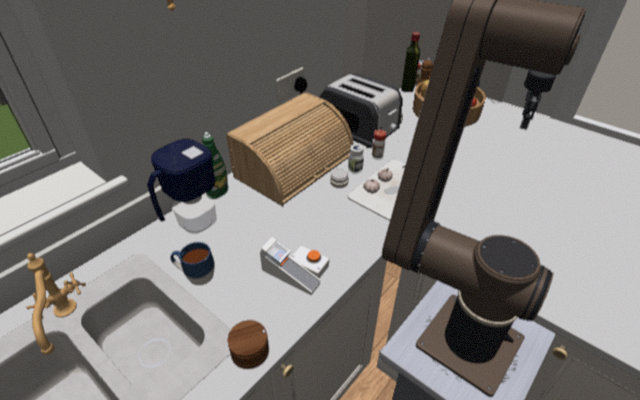

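View pics/top0.png

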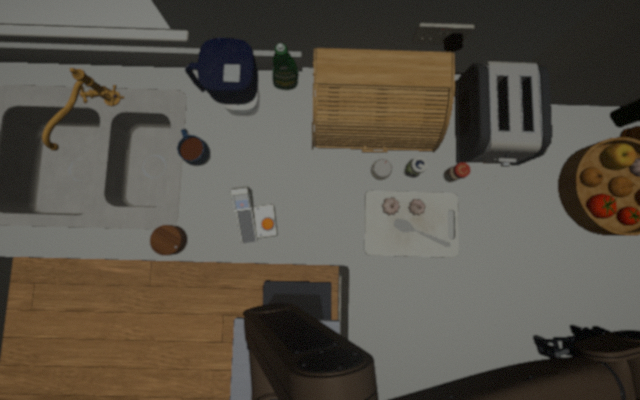

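The scene picture shows the dispenser at about (295,268) with its orange button at (314,256). In the top view the button is at (267,224), the hood at (240,195) and the chute lip at (248,242). Next I'll triangulate the button and enlarge the crops to get the yaw.

```bash
cat > h.py <<'E'
from workcell import env
import cv2,numpy as np
def f(p): return 200/np.tan(np.radians(p['fov_y']/2))
def proj(p,X):
    c=p['view'][:3,:3]@np.asarray(X)+p['view'][:3,3]
    return np.array([p['cx']+f(p)*c[0]/-c[2],p['cy']+f(p)*-c[1]/-c[2]])
def ray(p,uv,z):
    V=p['view'];R=V[:3,:3];o=-R.T@V[:3,3]
    d=R.T@np.array([(uv[0]-p['cx'])/f(p),-(uv[1]-p['cy'])/f(p),-1])
    return o+d*(z-o[2])/d[2]
def orange(p,box):
    x0,y0,x1,y1=box;h=cv2.cvtColor(p['img'],cv2.COLOR_BGR2HSV)[y0:y1,x0:x1]
    m=((h[...,0]<16)&(h[...,1]>150)&(h[...,2]>110))
    n,l,s,c=cv2.connectedComponentsWithStats(m.astype('uint8'))
    k=1+s[1:,4].argmax();return c[k]+[x0,y0],s[k]
def crop(p,box,k,name):
    x0,y0,x1,y1=box;cv2.imwrite(name,cv2.resize(p['img'][y0:y1,x0:x1],None,fx=k,fy=k,interpolation=cv2.INTER_CUBIC))
E
python3 - <<'E'
from h import *
t=env.grab_frame('top');s=env.grab_frame('scene')
for p,b in((t,(255,205,285,240)),(s,(295,240,335,275))):
    c,st=orange(p,b);print(c,st,ray(p,c,.05))
crop(t,(220,180,290,250),8,'pics/tc.png');crop(s,(250,230,340,300),8,'pics/sc.png')
E
```

```text
[267.32608696 223.69565217] [ 7 14 11 10 46] [0.43501821 0.0647534  0.05      ]
[313.43820225 255.21348315] [13 11 12  9 89] [0.43434112 0.06696108 0.05      ]
```

View pics/tc.png

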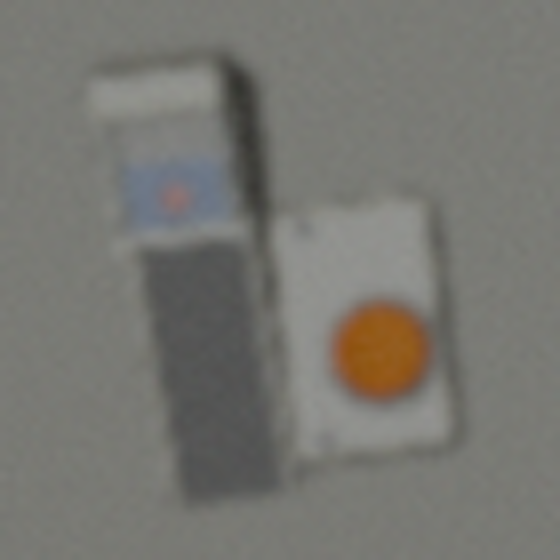

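View pics/sc.png

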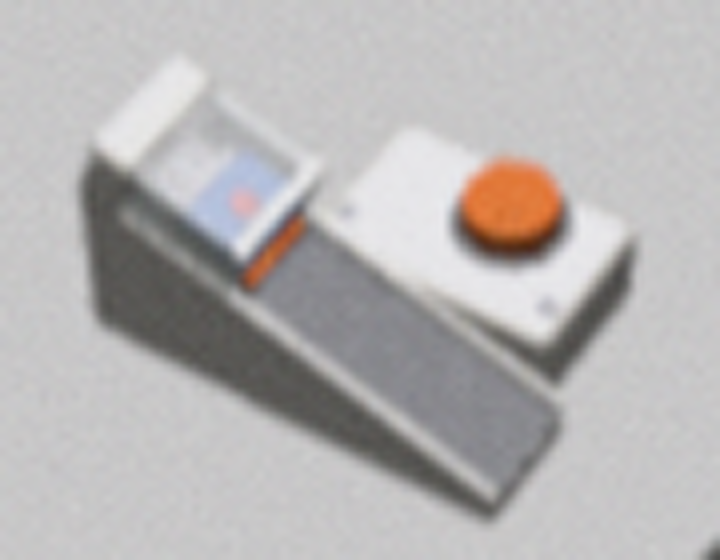

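The crops show the lip corners of the chute floor clearly: top crop (185,500) and (278,488), scene crop (498,487) and (558,415). The upper floor edge is also visible, so I'll fit the pose to these points.

```bash
python3 - <<'E'
from h import *
from scipy.optimize import least_squares
t=env.grab_frame('top');s=env.grab_frame('scene')
T=lambda u,v:np.array([220+u/8-.5,180+v/8-.5]);S=lambda u,v:np.array([250+u/8-.5,230+v/8-.5])
c,q=np.cos(np.radians(20)),np.sin(np.radians(20))
ch=lambda x,y,z:np.array([x*c-z*q,65+y,30+x*q+z*c])/1000
L,R=ch(-50,20,0),ch(-50,-20,0)
obs=[(t,T(185,500),L),(t,T(278,488),R),(s,S(498,487),L),(s,S(558,415),R),
 (t,T(182,195),ch(74,0,20)),
 (t,np.array([267.3,223.7]),np.array([0,0,.051])),(s,np.array([313.4,255.2]),np.array([0,0,.049]))]
def w(a,P): C,Q=np.cos(a[2]),np.sin(a[2]); return np.array([a[0]+C*P[0]-Q*P[1],a[1]+Q*P[0]+C*P[1],P[2]])
res=lambda a:np.concatenate([proj(p,w(a,P))-o for p,o,P in obs])
r=least_squares(res,[.435,.066,.14],loss='soft_l1');a=r.x
print(a[:2],np.degrees(a[2]));print(res(a).reshape(-1,2).round(2))
m=w(a,[0,.0325,.2]);st=env.read_state();Rt=np.array(st['orientation']);print('mid',m)
d=lambda P:Rt.T@(np.array(P)-st['position'])
for P in ([.5,-.45,.21],[.56,-.2,.21],[.5,.0,.2],m):print(P,d(P).round(3))
print('tool yaw',np.degrees(np.arctan2(Rt[1,0],Rt[0,0])))
E
```

```text
[0.43607895 0.0645037 ] 7.801696912305216
[[-0.15  0.23]
 [ 1.33  0.29]
 [-0.79  1.29]
 [-0.09  0.05]
 [-0.01  0.13]
 [ 0.09 -0.37]
 [ 0.15 -0.56]]
mid [0.43166724 0.09670287 0.2       ]
[0.5, -0.45, 0.21] [ 0.357 -0.105 -0.001]
[0.56, -0.2, 0.21] [ 0.483 -0.329 -0.001]
[0.5, 0.0, 0.2] [ 0.481 -0.537  0.009]
[0.43166724 0.09670287 0.2       ] [ 0.442 -0.649  0.009]
tool yaw 15.97353451482464
```

Call:
carry_out(motion="0.17 0.04 -0.01 0 0; 0.17 0.08 -0.02 0 0; 0.17 0.12 -0.03 0 0; 0.17 0.16 -0.04 0 0; 0.17 0.2 -0.055 0 0.02; 0.17 0.24 -0.07 0 0.04; 0.17 0.28 -0.08 0 0.06; 0.17 0.32 -0.095 0 0.08; 0.17 0.36 -0.11 0 0.09; 0.17 0.39 -0.14 0 0.091; 0.17 0.415 -0.17 0 0.091; 0.17 0.435 -0.2 0 0.091; 0.17 0.45 -0.235 0 0.091; 0.17 0.465 -0.27 0 0.091; 0.17 0.475 -0.305 0 0.091; 0.17 0.48 -0.34 0 0.091; 0.17 0.482 -0.38 0 0.091; 0.17 0.482 -0.42 0 0.091; 0.17 0.482 -0.46 0 0.091; 0.17 0.482 -0.46 0 0.091")

```text
time: 2.37
position: [0.5206, -0.0683, 0.2086]
orientation: [[0.99, 0.141, -0.001], [0.141, -0.99, 0.003], [-0.001, -0.003, -1.0]]
force: [0.3, -0.2, -0.9]
finger_gap: 0.05
grasp_force: 0.0
```

Call:
carry_out(motion="0.17 -0.01 -0.04 0 0; 0.17 -0.025 -0.08 0 0; 0.17 -0.04 -0.12 0 0; 0.17 -0.055 -0.15 0 0; 0.17 -0.065 -0.176 0.02 0; 0.17 -0.065 -0.176 0.05 0; 0.17 -0.065 -0.176 0.08 0; 0.17 -0.065 -0.176 0.11 0; 0.17 -0.065 -0.176 0.12 0; 0.17 -0.065 -0.176 0.12 0; 0.17 -0.065 -0.176 0.12 0")

```text
time: 3.28
position: [0.4348, 0.0913, 0.0893]
orientation: [[0.991, 0.135, 0.0], [0.135, -0.991, -0.0], [0.0, 0.0, -1.0]]
force: [0.3, -0.1, 0.8]
finger_gap: 0.0503
grasp_force: 0.0
```

```bash
python3 - <<'E'
from h import *
t=env.grab_frame('top');s=env.grab_frame('scene')
a=np.hstack([cv2.resize(t['img'][180:260,210:300],(450,400),interpolation=2)[:, :390],cv2.resize(s['img'][215:305,250:340],(400,400),interpolation=2)])
cv2.imwrite('pics/p2.png',a);st=env.read_state();print(st['time'],st['position'],st['orientation'],st['force'],st['finger_gap'],st['joints'])
E
```

```text
3.3833 [0.43627629 0.09131633 0.090926  ] [[ 9.90833545e-01  1.35029589e-01  3.98702767e-03]
 [ 1.35030913e-01 -9.90841384e-01 -6.36458249e-05]
 [ 3.94191795e-03  6.01434405e-04 -9.99992050e-01]] [0.0932209  0.24511928 1.21783197] 0.05016857623191563 [-1.26249357e+00 -5.59435426e+00  1.27295188e+02  1.63477716e-03
  5.80707011e+01  8.09762444e+01]
```

View pics/p2.png

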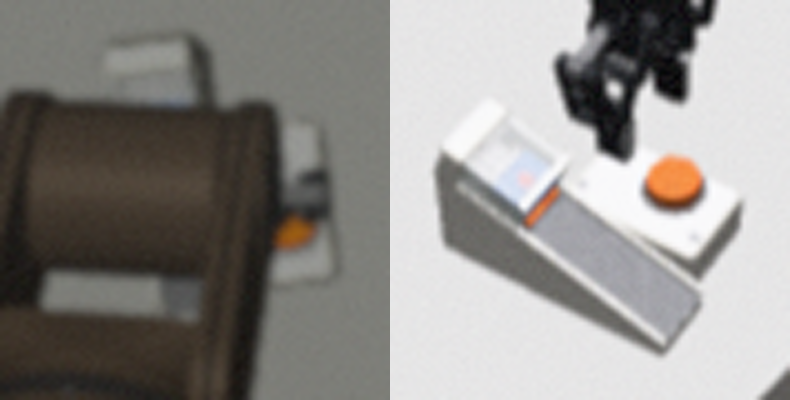

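The picture shows the chute-side fingertip at scene crop (620,155), about px (302,250), still short of the chute. I'll compare that with its projection.

```bash
python3 - <<'E'
from h import *
s=env.grab_frame('scene')
T=np.array([.4346,.0914]);ex=np.array([.991,.135]);ey=np.array([-.135,.991])
for z in (.089,.095):
  for yy in (25,32.4,39.5,-25,-39.5):
    for xx in (-11,11):
      u=proj(s,[*(T+ex*xx/1000+ey*yy/1000),z]);print(z,yy,xx,u.round(1),((u-[250,215])*4.444+[390,0]).round())
E
```

```text
0.089 25 -11 [305.4 258.2] [636. 192.]
0.089 25 11 [298.4 254.8] [605. 177.]
0.089 32.4 -11 [303.8 260.1] [629. 200.]
0.089 32.4 11 [296.8 256.6] [598. 185.]
0.089 39.5 -11 [302.3 261.8] [622. 208.]
0.089 39.5 11 [295.2 258.3] [591. 192.]
0.089 -25 -11 [315.9 246.3] [683. 139.]
0.089 -25 11 [309. 243.] [652. 125.]
0.089 -39.5 -11 [318.8 243. ] [696. 124.]
0.089 -39.5 11 [312.  239.8] [665. 110.]
0.095 25 -11 [305.4 256.7] [636. 185.]
0.095 25 11 [298.3 253.2] [605. 170.]
0.095 32.4 -11 [303.8 258.5] [629. 193.]
0.095 32.4 11 [296.7 255. ] [598. 178.]
0.095 39.5 -11 [302.2 260.3] [622. 201.]
0.095 39.5 11 [295.1 256.8] [591. 186.]
0.095 -25 -11 [315.9 244.7] [683. 132.]
0.095 -25 11 [309.  241.5] [652. 118.]
0.095 -39.5 -11 [318.8 241.4] [696. 117.]
0.095 -39.5 11 [311.9 238.2] [665. 103.]
```

Call:
carry_out(motion="0.17 -0.002 -0.006 0.008 0; 0.17 -0.002 -0.006 0.015 0; 0.17 -0.002 -0.006 0.015 0; 0.17 -0.002 -0.006 0.015 0")

```text
time: 3.77
position: [0.4309, 0.0973, 0.0731]
orientation: [[0.991, 0.136, -0.001], [0.136, -0.991, -0.0], [-0.001, -0.0, -1.0]]
force: [-0.4, -0.2, -0.4]
finger_gap: 0.0501
grasp_force: 0.0
```

```bash
python3 - <<'E'
from h import *
s=env.grab_frame('scene')
st=env.read_state();print(st['time'],st['position'],st['force'],st['finger_gap'])
im=cv2.resize(s['img'][215:295,255:345],None,fx=8,fy=8,interpolation=2)
T=np.array([.4318,.0972]);ex=np.array([.991,.135]);ey=np.array([-.135,.991])
for sg in (1,-1):
  q=[((proj(s,[*(T+ex*x/1000+ey*y*sg/1000),.079])-[255,215]+.5)*8).astype(int) for x,y in((-11,25),(11,25),(11,39.5),(-11,39.5))]
  cv2.polylines(im,[np.array(q)],True,(0,255,0),1)
cv2.imwrite('pics/p3.png',im)
E
```

```text
3.8167 [0.43128976 0.09728255 0.07346125] [-0.09186852 -0.55267263  0.37945852] 0.050055674080101614
```

View pics/p3.png

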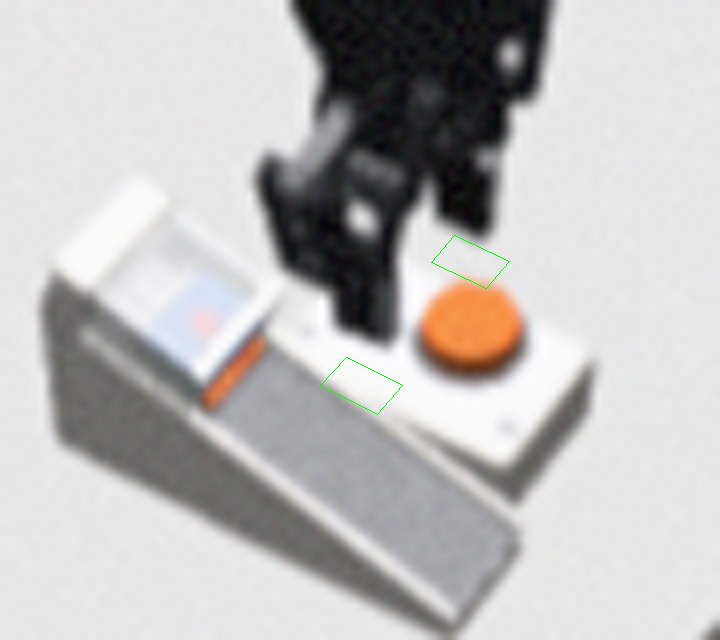

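The picture shows both fingertips above the predicted boxes: the chute finger's bottom edge is at about (365,335) against (350,400). The tips are thinner than I assumed and stand well above the TCP. I'll widen the gripper slightly and go down carefully, watching the force.

Call:
carry_out(motion="0.3 0 0 0.005 0; 0.3 0 0 0.01 0; 0.3 0 0 0.015 0; 0.3 0 0 0.018 0; 0.3 0 0 0.018 0; 0.3 0 0 0.018 0")

```text
time: 4.32
position: [0.4313, 0.0972, 0.0553]
orientation: [[0.991, 0.135, -0.001], [0.135, -0.991, 0.0], [-0.001, -0.0, -1.0]]
force: [0.3, -0.8, -0.3]
finger_gap: 0.0555
grasp_force: 0.0
```

```bash
python3 - <<'E'
from h import *
s=env.grab_frame('scene')
st=env.read_state();print(st['time'],st['position'],st['force'],st['finger_gap'])
im=cv2.resize(s['img'][215:295,255:345],None,fx=8,fy=8,interpolation=2)
T=np.array([.4318,.0972]);ex=np.array([.991,.135]);ey=np.array([-.135,.991])
for z,c in ((.0555,(0,255,0)),(.07,(255,0,255))):
 for sg in (1,-1):
  q=[((proj(s,[*(T+ex*x/1000+ey*y*sg/1000),z])-[255,215]+.5)*8).astype(int) for x,y in((-11,28),(11,28),(11,36),(-11,36))]
  cv2.polylines(im,[np.array(q)],True,c,1)
cv2.imwrite('pics/p4.png',im)
E
```

```text
4.3667 [0.43154394 0.09719059 0.05562459] [0.06784426 0.0894634  0.76997911] 0.05508586674045615
```

View pics/p4.png

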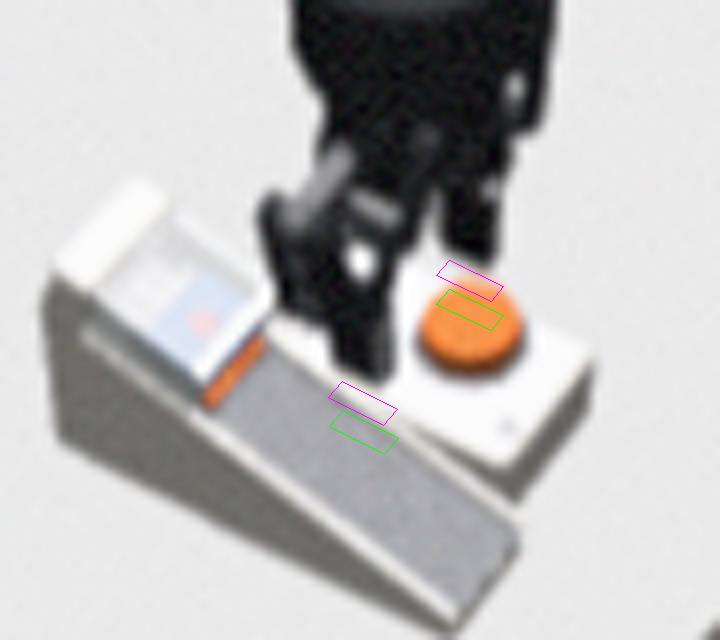

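The picture shows the tips at (360,375) and (470,255), about 37 px above the predicted boxes. That means either the tips are higher or the arm and cameras disagree sideways, so I'll check with the top view.

```bash
python3 - <<'E'
from h import *
s=env.grab_frame('top')
im=cv2.resize(s['img'][180:250,225:295],None,fx=8,fy=8,interpolation=2)
T=np.array([.4318,.0972]);ex=np.array([.991,.135]);ey=np.array([-.135,.991])
for z,c in ((.06,(0,255,0)),(.085,(255,0,255))):
 for sg in (1,-1):
  q=[((proj(s,[*(T+ex*x/1000+ey*y*sg/1000),z])-[225,180]+.5)*8).astype(int) for x,y in((-11,28),(11,28),(11,57),(-11,57))]
  cv2.polylines(im,[np.array(q)],True,c,1)
im=np.clip(im.astype(float)*1.4,0,255).astype('uint8')
cv2.imwrite('pics/p5.png',im)
E
```

```text
(no output)
```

View pics/p5.png

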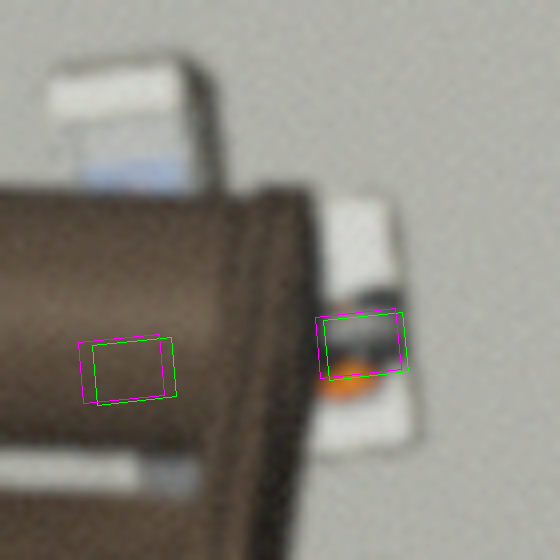

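Call:
carry_out(motion="0.3 0 0 0.004 0; 0.3 0 0 0.008 0; 0.3 0 0 0.009 0; 0.3 0 0 0.009 0; 0.3 0 0 0.009 0")

```text
time: 4.83
position: [0.4314, 0.0972, 0.0465]
orientation: [[0.991, 0.135, -0.0], [0.135, -0.991, 0.0], [-0.0, -0.0, -1.0]]
force: [0.2, 0.5, -1.4]
finger_gap: 0.0557
grasp_force: 0.0
```

```bash
cat > st.py <<'E'
from h import *
fs=[]
for i in range(4):
    s=env.grab_frame('scene');st=env.read_state();fs.append(st['force'])
print(st['time'],st['position'],np.mean(fs,0).round(2),st['finger_gap'])
c,q=orange(s,(295,240,335,275));print(c,q)
E
python3 st.py
```

```text
5.0333 [0.43167253 0.0971982  0.04685152] [-0.11 -0.05 -0.31] 0.05527282623815963
[313.48979592 255.37755102] [13  9 12 12 98]
```

Call:
carry_out(motion="0.3 0 0 0.002 0; 0.3 0 0 0.004 0; 0.3 0 0 0.004 0; 0.3 0 0 0.004 0")

```text
time: 5.37
position: [0.4313, 0.0972, 0.0425]
orientation: [[0.991, 0.135, -0.001], [0.135, -0.991, 0.0], [-0.001, -0.0, -1.0]]
force: [-0.5, -0.1, 0.7]
finger_gap: 0.0556
grasp_force: 0.0
```

```bash
python3 st.py
```

```text
5.5667 [0.43159033 0.09721952 0.04277688] [ 0.05 -0.22 -0.12] 0.05556602125100352
[313.47916667 255.41666667] [13 10 12 11 96]
```

Call:
carry_out(motion="0.3 0 0 0.002 0; 0.3 0 0 0.004 0; 0.3 0 0 0.004 0; 0.3 0 0 0.004 0")

```text
time: 5.9
position: [0.4313, 0.0972, 0.0385]
orientation: [[0.991, 0.135, -0.001], [0.135, -0.991, 0.0], [-0.001, -0.0, -1.0]]
force: [-0.2, -0.1, -0.2]
finger_gap: 0.0554
grasp_force: 0.0
```

```bash
python3 st.py
```

```text
6.1 [0.43162737 0.09721982 0.03879092] [ 0.27 -0.32  0.03] 0.05540750322926427
[313.40425532 255.60638298] [13 10 12 11 94]
```

```bash
python3 - <<'E'
from h import *
s=env.grab_frame('scene')
im=cv2.resize(s['img'][230:290,270:340],None,fx=11,fy=9.9,interpolation=2)
im=cv2.resize(s['img'][230:284,270:342],None,fx=11,fy=11,interpolation=2)
T=np.array([.4318,.0972]);ex=np.array([.991,.135]);ey=np.array([-.135,.991])
for z,c in ((.0435,(0,255,0)),(.06,(255,0,255))):
 for sg in (1,-1):
  q=[((proj(s,[*(T+ex*x/1000+ey*y*sg/1000),z])-[270,230]+.5)*11).astype(int) for x,y in((-11,28),(11,28),(11,36),(-11,36))]
  cv2.polylines(im,[np.array(q)],True,c,1)
cv2.imwrite('pics/p6.png',im)
E
```

```text
(no output)
```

View pics/p6.png

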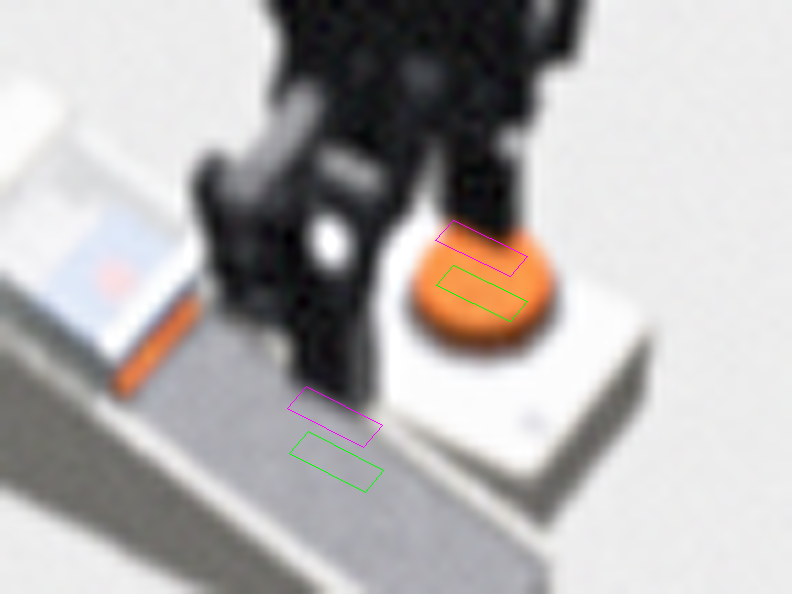

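The picture shows the button finger over the back part of the button at (480,240) and the chute finger's bottom at about (330,392). Neither is touching yet. I'll keep going down until contact, which fixes the tip height.

Call:
carry_out(motion="0.3 0 0 0.002 0; 0.3 0 0 0.004 0; 0.3 0 0 0.005 0; 0.3 0 0 0.005 0")

```text
time: 6.48
position: [0.4312, 0.0972, 0.0333]
orientation: [[0.991, 0.135, -0.001], [0.135, -0.991, 0.0], [-0.001, -0.0, -1.0]]
force: [0.6, 0.2, 0.5]
finger_gap: 0.0555
grasp_force: 0.0
```

```bash
python3 st.py
```

```text
6.6833 [0.43158499 0.09724152 0.03374202] [-0.05 -0.17  0.42] 0.05569527277715505
[313.4        256.05882353] [13 12 12  9 85]
```

Call:
carry_out(motion="0.3 0 0 0.002 0; 0.3 0 0 0.003 0; 0.3 0 0 0.003 0")

```text
time: 6.93
position: [0.4313, 0.0972, 0.0304]
orientation: [[0.991, 0.135, -0.001], [0.135, -0.991, 0.0], [-0.001, -0.0, -1.0]]
force: [0.3, -0.5, 0.6]
finger_gap: 0.0555
grasp_force: 0.0
```

```bash
python3 st.py
```

```text
7.1333 [0.43155307 0.09722904 0.03072161] [ 0.24 -0.   -0.43] 0.05541587248095423
[313.34567901 256.2345679 ] [13 12 12  9 81]
```

Call:
carry_out(motion="0.3 0 0 0.002 0; 0.3 0 0 0.003 0; 0.3 0 0 0.003 0")

```text
time: 7.38
position: [0.4313, 0.0972, 0.0274]
orientation: [[0.991, 0.135, -0.001], [0.135, -0.991, 0.0], [-0.001, -0.0, -1.0]]
force: [0.3, -0.6, -0.6]
finger_gap: 0.0555
grasp_force: 0.0
```

```bash
python3 st.py
```

```text
7.5833 [0.43157149 0.09721641 0.02775354] [-0.33 -0.15  0.14] 0.05565795601200884
[313.26315789 256.44736842] [13 12 12  9 76]
```

```bash
cat >> st.py <<'E'
g=s['img'].max(2)
print('dark bottoms',[(u,240+int(np.where(g[240:275,u]<70)[0].max(initial=-1))) for u in range(293,322)])
E
python3 st.py
```

```text
7.7833 [0.4315947  0.09721183 0.02778593] [ 0.14 -0.23  0.21] 0.055614480539221106
[313.45333333 256.48      ] [13 12 12  9 75]
dark bottoms [(293, 261), (294, 262), (295, 262), (296, 263), (297, 267), (298, 267), (299, 268), (300, 268), (301, 268), (302, 263), (303, 258), (304, 254), (305, 252), (306, 251), (307, 249), (308, 247), (309, 246), (310, 248), (311, 252), (312, 252), (313, 253), (314, 253), (315, 253), (316, 250), (317, 243), (318, 239), (319, 239), (320, 239), (321, 239)]
```

Call:
carry_out(motion="0.3 0 0 0.002 0; 0.3 0 0 0.003 0; 0.3 0 0 0.003 0")

```text
time: 8.03
position: [0.4317, 0.0972, 0.0248]
orientation: [[0.991, 0.136, 0.0], [0.136, -0.991, -0.0], [0.0, 0.0, -1.0]]
force: [-0.1, 0.3, 1.2]
finger_gap: 0.0556
grasp_force: 0.6
```

```bash
python3 st.py
```

```text
8.2333 [0.43173081 0.09722117 0.0248437 ] [-0.04  0.32  1.14] 0.05555377811729355
[313.01333333 256.61333333] [12 13 13  8 75]
dark bottoms [(293, 262), (294, 262), (295, 263), (296, 264), (297, 267), (298, 268), (299, 268), (300, 269), (301, 269), (302, 263), (303, 258), (304, 254), (305, 253), (306, 253), (307, 249), (308, 248), (309, 246), (310, 248), (311, 252), (312, 253), (313, 253), (314, 254), (315, 254), (316, 250), (317, 243), (318, 239), (319, 239), (320, 239), (321, 239)]
```

Contact has started at a TCP height of 0.0248 m, with alignment good to a few mm. I'll shift slightly and press about 4.5 mm to confirm it's the button.

Call:
carry_out(motion="0.3 -0.001 -0.001 -0.002 0; 0.3 -0.003 -0.002 -0.002 0; 0.3 -0.003 -0.002 0 0; 0.3 -0.003 -0.002 0.002 0; 0.3 -0.003 -0.002 0.0045 0; 0.3 -0.003 -0.002 0.0045 0; 0.3 -0.003 -0.002 0.0045 0; 0.3 -0.003 -0.002 0.0045 0")

```text
time: 8.9
position: [0.428, 0.0989, 0.0201]
orientation: [[0.991, 0.135, -0.001], [0.135, -0.991, 0.0], [-0.001, -0.0, -1.0]]
force: [-1.5, 0.3, 3.5]
finger_gap: 0.0557
grasp_force: 1.3
```

```bash
python3 st.py; python3 - <<'E'
from h import *
st=env.read_state();print(st['force'],st['torque'],st['grasp_force'])
s=env.grab_frame('scene')
cv2.imwrite('pics/p7.png',cv2.resize(s['img'][230:284,270:342],None,fx=11,fy=11,interpolation=2))
E
```

```text
9.1 [0.42818109 0.09881164 0.02018909] [-1.45  1.58  2.62] 0.05556887358228365
[312.8        257.53333333] [12 14 13  8 60]
dark bottoms [(293, 263), (294, 264), (295, 265), (296, 265), (297, 268), (298, 270), (299, 270), (300, 271), (301, 271), (302, 271), (303, 265), (304, 259), (305, 257), (306, 256), (307, 254), (308, 250), (309, 249), (310, 250), (311, 254), (312, 255), (313, 255), (314, 256), (315, 256), (316, 256), (317, 246), (318, 245), (319, 241), (320, 240), (321, 240)]
[-0.9812928   0.61828156  2.48839134] [ 0.12498707  0.28728339 -0.06462552] 1.271190159022808
```

View pics/p7.png

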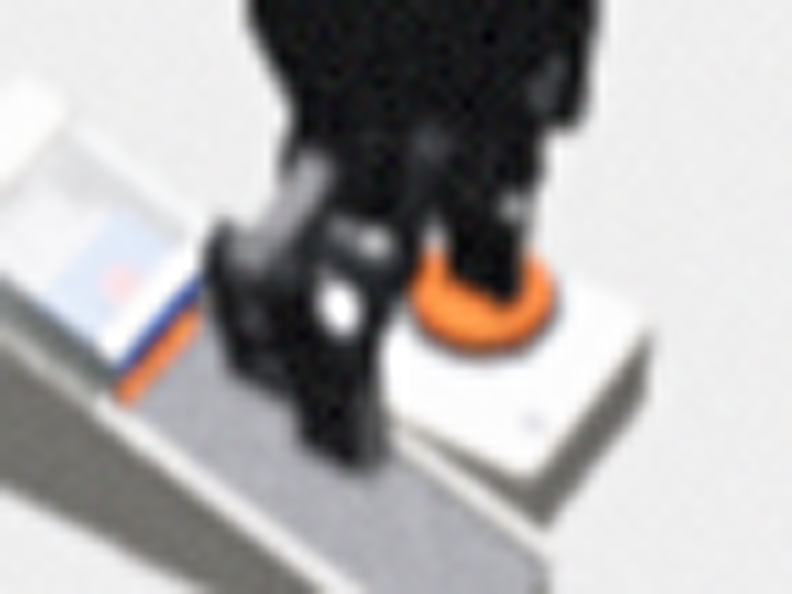

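The picture shows the button part-pressed, with blue of the tablet showing over the gate. The chute finger is near the chute's centreline, so I'll press home.

Call:
carry_out(motion="0.3 0 0 0.002 0; 0.3 0 0 0.004 0; 0.3 0 0 0.006 0; 0.3 0 0 0.006 0; 0.3 0 0 0.006 0; 0.3 0 0 0.006 0; 0.3 0 0 0.006 0; 0.3 0 0 0.006 0")

```text
time: 9.82
position: [0.4285, 0.0987, 0.0152]
orientation: [[0.991, 0.135, -0.001], [0.135, -0.991, -0.0], [-0.001, 0.0, -1.0]]
force: [-5.2, 0.4, 11.0]
finger_gap: 0.056
grasp_force: 5.7
```

```bash
cat > tb.py <<'E'
from h import *
s=env.grab_frame('scene')
h=cv2.cvtColor(s['img'],cv2.COLOR_BGR2HSV)[225:300,265:325]
for n,m in(('blue',(h[...,0]>95)&(h[...,0]<135)&(h[...,1]>60)&(h[...,2]>60)),('red',((h[...,0]>165)|(h[...,0]<4))&(h[...,1]>80))):
    k,l,q,c=cv2.connectedComponentsWithStats(m.astype('uint8'));i=[j for j in range(1,k) if q[j,4]>3]
    print(n,[(c[j]+[265,225],q[j,4],ray(s,c[j]+[265,225],.056).round(4)) for j in i])
B=np.array([.4361,.0645]);ex=np.array([.991,.135]);ey=np.array([-.135,.991]);c,q=np.cos(np.radians(20)),np.sin(np.radians(20))
for X in(74,45,30,25,20,-36):
    print(X,proj(s,[*(B+ey*.065+ex*(X*c-18*q)/1000),(30+X*q+18*c)/1000]).round(1))
print([(r['centre'],r['conf']) for r in env.find_in('tablet',s)])
E
python3 st.py; python3 tb.py
```

```text
10.0167 [0.42850303 0.09873772 0.01515732] [-4.96  0.63 11.55] 0.055504190582695775
[312.69642857 258.05357143] [12 14 13  8 56]
dark bottoms [(293, 265), (294, 265), (295, 266), (296, 267), (297, 270), (298, 271), (299, 271), (300, 272), (301, 272), (302, 272), (303, 266), (304, 260), (305, 258), (306, 257), (307, 255), (308, 251), (309, 250), (310, 252), (311, 255), (312, 256), (313, 256), (314, 257), (315, 257), (316, 257), (317, 247), (318, 246), (319, 242), (320, 241), (321, 241)]
blue [(array([290.94736842, 267.56578947]), np.int32(76), array([0.4475, 0.1423, 0.056 ]))]
red []
74 [280.2 254.5]
45 [288.7 261.2]
30 [293.1 264.6]
25 [294.6 265.8]
20 [296.1 267. ]
-36 [312.8 280.2]
[([290.8, 268.8], 0.64)]
```

```bash
python3 - <<'E'
from h import *
s=env.grab_frame('scene');r=env.cut_out('tablet',s)[0]
m=r['mask']; print(r['conf'],m.sum())
for v in range(252,285): 
    print(v,''.join('#' if m[v,u] else '.' for u in range(275,312)),' '.join(''.join(map(lambda x:'%4d'%x,s['img'][v,u])) for u in (284,290,294)))
B=np.array([.4361,.0645]);ex=np.array([.991,.135]);ey=np.array([-.135,.991]);c,q=np.cos(np.radians(20)),np.sin(np.radians(20))
for X in(24,28,32,36,40):
  print(X,[proj(s,[*(B+ey*(65+y)/1000+ex*((X+dx)*c-z*q)/1000),(30+(X+dx)*q+z*c)/1000]).round(1).tolist() for dx,y,z in((14,18,18),(-14,18,18),(-14,18,0),(14,18,0),(14,-18,18))])
E
```

```text
0.47 65
252 .....................................  226 224 223  108 103 102  161 159 158
253 .....................................  236 234 233   85  78  78  140 134 134
254 .....................................  247 245 246   74  70  71  120 116 115
255 .....................................  252 252 252   60  56  56   93  88  86
256 .....................................  253 252 253   43  39  38   62  59  58
257 .....................................  242 242 242   24  27  23   37  33  34
258 .....................................  216 213 213   31  29  26   29  27  30
259 .....................................  161 157 158   40  39  39   33  27  34
260 .....................................  113 109 108   44  42  42   34  32  30
261 .....................................   86  81  81   55  42  38   32  30  27
262 .....................................  104 100  99   85  43  29   38  35  36
263 .....................................  150 146 146  117  60  34   55  52  51
264 .............##......................  174 170 169  140  67  36   65  61  59
265 ............####...................
[... 1300 characters left out ...]
156 155 158  106 110 110  109 112 114
282 .....................................  214 216 216  106 109 112  107 111 113
283 .....................................  236 236 236  113 117 120  109 112 113
284 .....................................  240 240 241  152 151 154  104 108 109
24 [[286.8, 267.2], [295.2, 273.8], [293.5, 276.9], [285.2, 270.4], [294.7, 258.5]]
28 [[285.6, 266.3], [294.0, 272.9], [292.3, 276.0], [284.0, 269.5], [293.5, 257.5]]
32 [[284.4, 265.3], [292.8, 271.9], [291.1, 275.1], [282.9, 268.5], [292.4, 256.6]]
36 [[283.2, 264.4], [291.6, 271.0], [289.9, 274.1], [281.7, 267.6], [291.2, 255.7]]
40 [[282.1, 263.4], [290.4, 270.0], [288.7, 273.2], [280.5, 266.7], [290.0, 254.8]]
```

```bash
python3 -c "
from workcell import env
st=env.read_state();print(st['time'],st['position'],st['force']);print(env.finish_job())"
```

```text
10.2167 [0.42852061 0.09870968 0.01515852] [-5.85591288  1.20535391 11.28086085]
the job is handed in; nothing more can be done
None
```

I handed the job in at 10.2 s with the button held on its hard stop and the tablet caught against the finger, about 26 mm up the chute from the chute point; the verdict wasn't shown.

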